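# Unlock the ladle stand with the pounder and hold its mast up at the second stop

### The job

Raise the telescoping ladle stand on the range: drive the lock pin in its foot fully down with the meat pounder, then stand the pounder upright on the range again, clear of the stand, and let it go. With the mast still down, squeeze the button in the side of the mast's grip and pull the mast straight up past its first stop to its second and last stop. Finish while holding it up there with the button still squeezed in, so that a cook can hang a ladle on the hook; leave the other things on the range where they are.

Things in the scene. Friction and masses are not known exactly. Their poses are not given: they have to be found in the camera images.
- ladle_stand: The stand, fixed to the range. Origin: centre of the underside of its dark steel foot, a bar 70 (x) by 240 (y) by 20 mm high. The lock pin stands at y = -85 mm in this frame, the mast at y = +75 mm, both vertical. The mast's fixed outer tube is 30 mm thick and ends in a black collar, 35 mm thick, top 145 mm above the range. Its yaw varies by 17 degrees either way.
- pin_top (a point): Centre of the top of the lock pin's flat steel head (28 mm wide). The pin is the short mushroom-headed pin on the foot; this point is about 55 mm above the range when the pin is up, 40 mm when fully down. The mast is 160 mm away from it.
- lock_pin (a joint): How far the lock pin is down: 0 up, 0.015 m fully down (hard stop); it starts 0 to 3 mm down. It is stiff and lightly sprung: about 10 to 12 N moves it, a steady push or a blow, and it stays where it is left. Until it is 12 mm down it blocks the button.
- grip (a point): Centre of the mast's grip, the aluminium block on top of the mast, 34 (stand x) by 36 (stand y) by 50 mm; 187 mm above the range with the mast down, 23 mm below the grip's top, 42 mm above the collar. The button is in its +y side (stand frame): pinch it against the plain -y side, from above. Span there 46 mm, 38 with the button fully in; this point is half-way across the 38 mm.
- mast (a joint): How far the mast is pulled up: 0 down, first stop 0.045 m, second and last stop 0.090 m (hard). It pulls down with about 7 to 9 N. With the button out it is latched at 0 and at each stop (about 2 mm of play); with it in, it runs freely through the first stop. Its small wire hook sticks out 49 mm from the mast axis to the stand's -x, 6 to 26 mm below point grip.
- button (a joint): How far the button is squeezed in: 0 out, 0.008 m fully in; it springs out. 2.4 N starts it, 5.6 N holds it fully in; the latch is free beyond 4 mm. A ribbed black plate 22 mm wide and 30 mm high, 10 mm proud of the grip's side when out, centred at the height of point grip. It moves with the mast.
- pounder: The meat pounder, a steel disc face with an upright round handle; origin at the centre of the underside of its disc (64 mm wide, 18 mm high at the rim), z up along the handle, 136 mm tall overall. Mass 0.3 to 0.6 kg. It starts standing on its disc.
- handle (a point): Grip point of the pounder, on the axis of its round handle (24 mm thick, from 35 to 136 mm above the underside), 95 mm above the underside.
- sample_jar_2: Bystander: small glass jar with a white screw lid, 50 mm wide, 56 mm tall; origin at the centre of its underside. Leave it alone.
- weight_200: Bystander: brass check weight with a knob, 40 mm wide, 30 mm tall; origin at the centre of its underside. Leave it alone.
- sample_jar_1: Bystander: small glass jar with a black screw lid, 50 mm wide, 56 mm tall; origin at the centre of its underside. Leave it alone.
- hinged_tin: Bystander: flat hinged tin, 65 x 94 x 27 mm; origin at the centre of its underside. Leave it alone.
- timer: Bystander: round wind-up kitchen timer, 62 mm wide, 50 mm tall; origin at the centre of its underside. Leave it alone.
- mason_1: Bystander: tall lidded glass jar, 118 mm wide, 240 mm tall; origin at the centre of its underside. Leave it alone.
- scoop_white: Bystander: small white measuring scoop, 109 x 48 x 26 mm; origin at the centre of its underside. Leave it alone.
Mind the look-alikes: they are no part of the job. Several things look just like the pounder: the one meant starts farthest to the robot's right.

How it is judged (in metres and radians):
On the way, in this order (a step that is already met when the one before it is completed fails the run):
1. the lock pin is driven fully down with the pounder on it (value of joint lock_pin above 0.0125 m and contact force between pounder and ladle_stand above 1 N).
2. the pounder stands upright on the range again, let go and clear of the stand (height (world z) of pounder between -0.006 and 0.006 m and angle between pounder's own z axis and vertical below 0.1 rad and linear speed of pounder below 0.02 m/s and contact force between pounder and the arm below 0.2 N and contact force between pounder and ladle_stand below 0.2 N), for 0.2 s.
3. the button is squeezed in while the mast is still down (value of joint button above 0.005 m and value of joint mast below 0.01 m), for 0.05 s.
4. the mast is pulled up to its second stop and held (value of joint mast above 0.086 m and value of joint button above 0.005 m and contact force between the fingers and ladle_stand above 2 N), for 0.2 s.
At the end, for the whole second after the job is handed in: The mast is within 4 mm of its second stop (joint above 0.086 m), held by the fingers (more than 2 N) with the button more than 5 mm in; the lock pin is more than 12.5 mm down; the pounder stands upright (within 0.1 rad) at rest on the range, touching neither robot nor stand (all of step 2 and all of step 4 and value of joint lock_pin above 0.0125 m); the arm keeps its last pose, push and grip.
It fails at once if a bystander is moved more than 30 mm (distance of any of sample_jar_2, weight_200, sample_jar_1, hinged_tin, timer, mason_1, scoop_white from where it was at the start of the episode above 0.03 m).
It also fails if it takes over 61 s, if anything falls off the work surface, if the arm or the gripper's body presses on something with over 40 N, if the wrist force passes 120 N, or if a joint passes its speed limit or range.

### The arm

A 6-joint arm with a two-finger parallel gripper is mounted at the origin on a cart in front of the work surface, level with it; the furniture and walls round the work are solid. World frame = base frame: x ahead of the robot, y to its left, z up, the work surface at z = 0. Lengths are in mm, angles in rad, forces in N, time in s.
With the tool pointing down it reaches from about 350 to 775 mm from the base axis. Payload 7.3 kg.
Tool frame: the origin (TCP) lies on the centre line of the jaws, within the pads' length; the fingertips stand 17 mm ahead of it and the grasp point (between the pads) lies 2 mm behind it; z points along the fingers, y is the line along which they close (so a half turn about z gives the same grasp; the last joint's range is limited). The gripper opens to 92 mm and grips with 3 to 60 N. Pads are 19 mm wide; open, the fingers measure 130 mm over their backs; the gripper's body (75 mm by 190 mm) begins 47 mm behind the grasp point.
Start: joints at [-1.37, 0.342, 1.524, -0, 1.275, -0.146], TCP at [178.465, -493.755, 243.741] pointing down, gripper open.
Joint ranges: [-2.53, 2.53], [-0.77, 2.02], [0.04, 2.7], [-1, 4.14], [0.28, 2.66], [-3.11, 3.11]. Speed limits (rad/s): [2.57, 2.57, 3.14, 3.14, 3.14, 3.14].

### API

Orientations are given as [roll, pitch, yaw] about the fixed x, y, z axes, in that order (R = Rz(yaw) Ry(pitch) Rx(roll)).
In Python, from plant import bot gives the robot as it stands. The module is installed in compiled form; this text tells all that it offers.
- The arm moves only by the shell command python3 -m pendant 'ROWS'. ROWS is JSON, a list of rows, each a list of 3 entries, a list of its own where there are three numbers: the shift along the world's x, y, z as a fraction of full scale, then the turn, a rotation vector about the world's x, y, z as a fraction of full scale, then the opening, from -1 (shut) to 1 (fully open), so that 0 is half open. In form: [[[tx, ty, tz], [rx, ry, rz], claw], ...]. A call has exactly 10 rows; each row shifts and turns the commanded pose from where the row before left it; what a row does not reach is not made up. Full scale, the value 1, is 30 mm for a shift and 0.12 rad for a turn. A row lasts 1/12 s, in which the tool goes at most 41.7 mm and 7.16 degrees, less where a joint would pass 70% of its speed; a pose out of reach is approached as far as the arm can. A call with a number of a shift or a turn outside -1 to 1 is refused whole. A call with a gripper value outside its range is refused whole. The fingers move at their own pace and stop on an object; the grip force is fixed at half the most. Time passes only in rows, so rows that do not move let the fingers close, or fill a call up. It gives the time, the measured TCP pose, the force, the opening and the grip force at its end, in the units of the state.
- bot.get_obs(): the state, without advancing time (a new reading comes with each control period).
- bot.capture(name): name is "scene" or "top" or "wrist"; returns the picture (384x512x3 uint8, blue, green, red); there is no depth.
- bot.camera_params(name): a dict with "fovy" (degrees; the focal length in pixels is half the picture's height over the tangent of half this angle, whatever the lens; pixels are square), "cx", "cy" (the principal point, pixels), "camera_from_world" (4x4, takes a point from world to camera coordinates). Camera axes: x right, y down, z forward; pixel columns grow to the right and rows downward; lengths in mm; the calibration is good to about 2 mm. A picture is of the moment at which its call begins: read the wrist's pose just before it. camera_params takes no time and is no camera call; for the wrist camera it gives the pose at the moment of the call.
- bot.close_job(): hands the job in; it is judged then, once.
The state is a dict: "time": time; "joint_positions": joint angles; "dq": joint speeds; "tau": joint torques, N m; "tool_pos": TCP position; "tcp_rot": TCP orientation; "contact_force": force on the tool from outside, world axes, zero at the start; "moment": the same for the moment, N m; "grip_width": finger opening in mm; "finger_force": force on a finger pad.
Only numpy, scipy, OpenCV 4.12 (cv2) and the standard library are available. Lean on these libraries where they do the work, as an engineer would, in place of code of your own. Each camera call takes 0.05 s, during which the arm holds its last target. There are 200 camera calls.

## Working session

There is one attempt and no reset: what is moved stays moved. The work goes in short steps, Python scripts to look and compute and a shell command to move; the robot and the scene stay as the last step left them, time stands still between calls to the robot, and variables do not carry over. Pictures are saved under pics/ and viewed, at most 10 in all, crops included, and the job is handed in when it is done.

```bash
mkdir -p pics; cat > h.py <<'E'
import numpy as np,cv2
from plant import bot
def P(n):
    c=bot.camera_params(n);f=192/np.tan(np.radians(c["fovy"])/2)
    return f,c["cx"],c["cy"],np.array(c["camera_from_world"])
def ray(n,u,v,z,p=None):
    f,cx,cy,T=p or P(n);R=T[:3,:3];o=-R.T@T[:3,3];d=R.T@np.array([(u-cx)/f,(v-cy)/f,1])
    return o+d*(z-o[2])/d[2]
def proj(n,X,p=None):
    f,cx,cy,T=p or P(n);q=T[:3,:3]@np.array(X)+T[:3,3];return q[:2]/q[2]*f+[cx,cy]
E
python3 - <<'E'
from h import *
o=bot.get_obs();print({k:np.round(v,3) for k,v in o.items()})
a=bot.capture("top");b=bot.capture("scene")
cv2.imwrite("pics/top_raw.png",a);cv2.imwrite("pics/scene_raw.png",b)
cv2.imwrite("pics/top.png",cv2.resize(a,(800,600),interpolation=3));cv2.imwrite("pics/scene.png",cv2.resize(b,(800,600),interpolation=3))
for n in("top","scene"):
    c=bot.camera_params(n);print(n,c["fovy"],c["cx"],c["cy"]);print(np.round(c["camera_from_world"],3))
E
```

```text
{'time': np.float64(0.0), 'joint_positions': array([-1.37 ,  0.343,  1.525,  0.   ,  1.275, -0.146]), 'dq': array([-0.   ,  0.002,  0.001, -0.   ,  0.   , -0.   ]), 'tau': array([-1.0000e-03, -4.3124e+01, -2.4422e+01,  7.2000e-02,  5.6000e-02,
       -0.0000e+00]), 'tool_pos': array([ 178.387, -493.354,  243.05 ]), 'tcp_rot': array([-3.14 , -0.   ,  0.347]), 'contact_force': array([ 0.195, -0.004, -0.148]), 'moment': array([-0.001, -0.005, -0.02 ]), 'finger_force': np.float64(0.0), 'grip_width': np.float64(91.672)}
top 52.22267644605936 261.00343266705636 187.12796647284998
[[-1.000000e-03 -1.000000e+00 -2.200000e-02  2.339600e+01]
 [-9.860000e-01  5.000000e-03 -1.650000e-01  5.421340e+02]
 [ 1.650000e-01  2.200000e-02 -9.860000e-01  1.218771e+03]
 [ 0.000000e+00  0.000000e+00  0.000000e+00  1.000000e+00]]
scene 54.241006083596886 247.76561135051088 189.68807239738362
[[ 7.64000e-01 -6.45000e-01 -8.00000e-03 -3.82066e+02]
 [-3.18000e-01 -3.66000e-01 -8.75000e-01  2.96819e+02]
 [ 5.61000e-01  6.71000e-01 -4.84000e-01  9.64896e+02]
 [ 0.00000e+00  0.00000e+00  0.00000e+00  1.00000e+00]]
```

View pics/top.png

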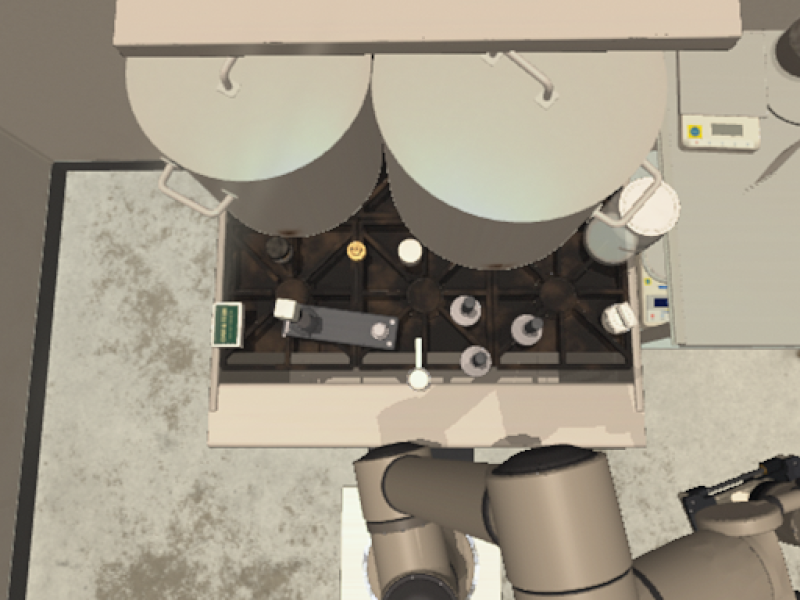

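View pics/scene.png

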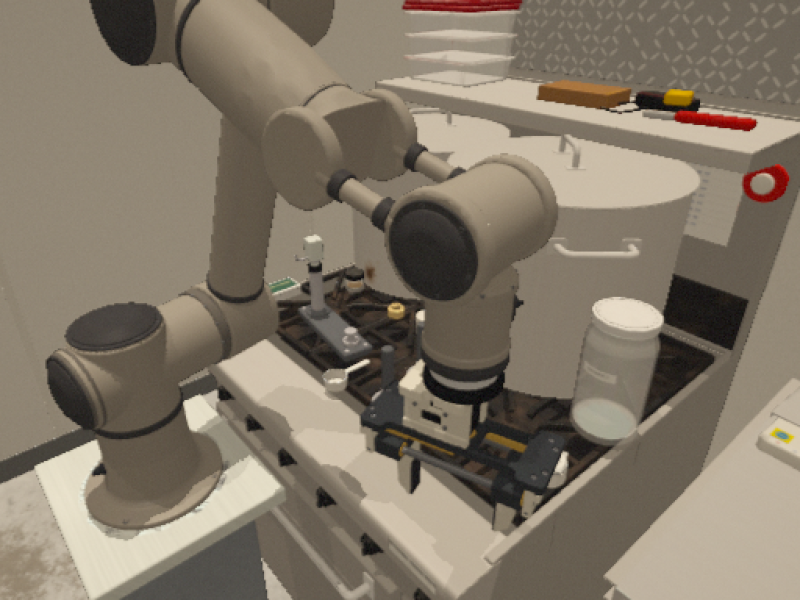

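Top view (800x600 pixels). Three things look like the pounder: A (466,310), B (528,329) and C (476,361). B is farthest to the robot's right. The stand has its grip at (286,308) and its pin at (380,330). I'll check B and the stand in a close crop.

```bash
python3 - <<'E'
from h import *
a=cv2.imread("pics/top_raw.png")
c1=cv2.resize(a[180:240,170:270],None,fx=8,fy=8,interpolation=3)[:300*2]
c2=cv2.resize(a[180:245,280:360],None,fx=8,fy=8,interpolation=3)
w=np.zeros((600,800,3),np.uint8)
x=cv2.resize(a[180:230,170:270],(600,300),interpolation=3);y=cv2.resize(a[180:240,270:370],(500,300),interpolation=3)
w[:300,:600]=x;w[300:,:500]=y
cv2.imwrite("pics/crop1.png",w)
E
```

```text
(no output)
```

View pics/crop1.png

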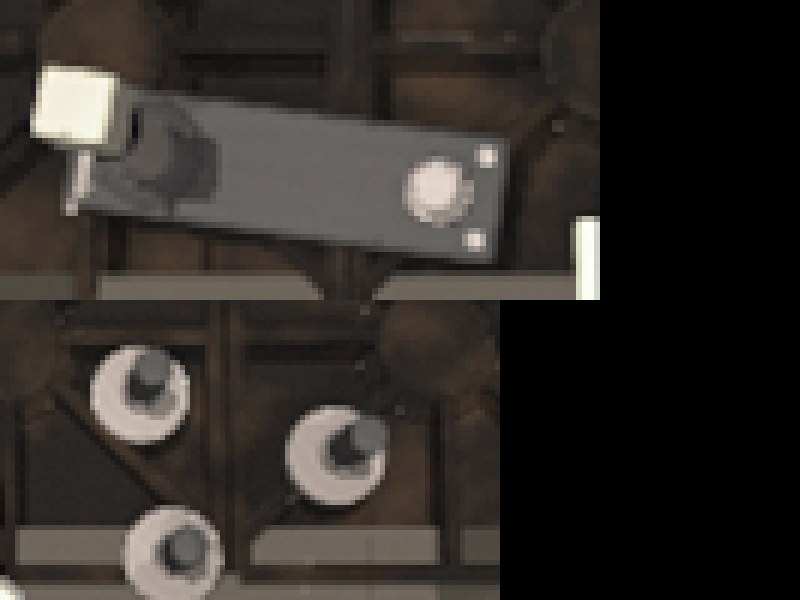

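```bash
python3 - <<'E'
from h import *
t=lambda x,y,z:np.round(ray("top",170+x/6-.4,180+y/6-.4,z),1)
b=lambda x,y,z:np.round(ray("top",270+x/5-.4,180+(y-300)/5-.4,z),1)
pin=t(437,190,54);gr=t(75,105,210)
print("pin",pin,"grip",gr,"dist",np.hypot(*(gr-pin)[:2]),"yaw",np.arctan2(*( (pin-gr)[:2]*[1,-1])))
print("corners",t(508,140,20),t(496,262,20),t(200,102,20))
print("B",b(335,455,18),b(368,438,136),"A",b(140,395,18),b(153,367,136),"C",b(172,555,18),b(186,549,136))
print("scoop",np.round(ray("top",419*.64,378*.64,20)),np.round(ray("top",418*.64,340*.64,20)))
E
```

```text
pin [463.3  80.5  54. ] grip [487.4 239.2 210. ] dist 160.51946922414115 yaw -0.1507073993249397
corners [494.1  44.3  20. ] [427.7  50.7  20. ] [515.8 213.4  20. ]
B [ 468.2 -223.5   18. ] [ 465.7 -223.1  136. ] A [508.1 -97.6  18. ] [508.7 -97.1 136. ] C [ 403.7 -116.5   18. ] [ 400.7 -114.5  136. ]
scoop [368.  -1.  20.] [446.   1.  20.]
```

Crop (top part at 6x, bottom at 5x): pin head at (437,190), grip top at (75,105), and B's disc at (335,455) with its handle top at (368,438). B sits at about (467,-223) and is confirmed as the rightmost. The measured pin-to-grip distance is 160.5 mm against 160 given, and the stand yaw is about -0.15. Now I'll move over B.

```bash
python3 -m pendant '[[[0.48,0.45,0],[0,0,-0.2],1],[[0.48,0.45,0],[0,0,-0.2],1],[[0.48,0.45,0],[0,0,-0.2],1],[[0.48,0.45,0],[0,0,-0.2],1],[[0.48,0.45,0],[0,0,-0.2],1],[[0.48,0.45,0],[0,0,-0.2],1],[[0.48,0.45,0],[0,0,-0.2],1],[[0.48,0.45,0],[0,0,-0.2],1],[[0.48,0.45,0],[0,0,-0.2],1],[[0.48,0.45,0],[0,0,-0.2],1]]' && python3 -m pendant '[[[0.48,0.45,0],[0,0,-0.2],1],[[0.48,0.45,0],[0,0,-0.2],1],[[0.48,0.45,0],[0,0,-0.2],1],[[0.48,0.45,0],[0,0,-0.2],1],[[0.48,0.45,0],[0,0,-0.2],1],[[0.48,0.45,0],[0,0,-0.2],1],[[0.48,0.45,0],[0,0,-0.2],1],[[0.48,0.45,0],[0,0,-0.2],1],[[0.48,0.45,0],[0,0,-0.2],1],[[0.48,0.45,0],[0,0,-0.2],1]]'
python3 - <<'E'
from h import *
p=P("wrist");o=bot.get_obs();print(o["tool_pos"],o["tcp_rot"])
a=bot.capture("wrist");np.savez("w1.npz",f=p[0],cx=p[1],cy=p[2],T=p[3])
print(proj("wrist",[467,-223,136],p),proj("wrist",[467,-223,18],p))
cv2.imwrite("pics/w1.png",a)
E
```

```text
time: 0.93
tool_pos: [322.9, -357.8, 243.4]
tcp_rot: [-3.141, 0.0, 0.106]
contact_force: [0.5, 0.6, -0.2]
grip_width: 92.0
finger_force: 0.0
time: 1.77
tool_pos: [466.9, -222.8, 243.4]
tcp_rot: [-3.141, 0.001, -0.134]
contact_force: [0.4, 0.2, 0.4]
grip_width: 91.9
finger_force: 0.0
[ 466.92040769 -222.84392967  243.36591503] [-3.14124752e+00  8.21051461e-04 -1.34391929e-01]
[256.88485914 202.20299877] [257.00797068 176.15214003]
```

View pics/w1.png

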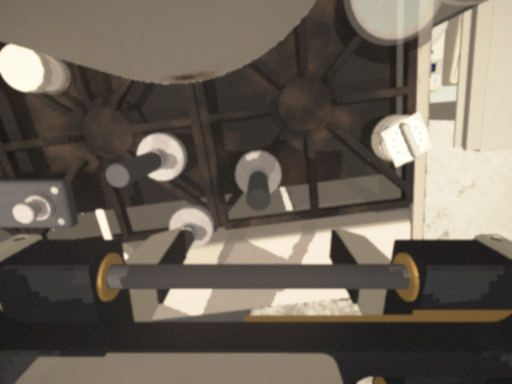

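The wrist view shows B's disc at (258,174) and its handle top at (258,199), within 3 px of prediction. Next I'll descend and grip.

```bash
python3 -m pendant '[[[0.03,0,-0.5],[0,0,0],1],[[0,0,-0.5],[0,0,0],1],[[0,0,-0.5],[0,0,0],1],[[0,0,-0.5],[0,0,0],1],[[0,0,-0.5],[0,0,0],1],[[0,0,-0.5],[0,0,0],1],[[0,0,-0.5],[0,0,0],1],[[0,0,-0.5],[0,0,0],1],[[0,0,-0.5],[0,0,0],1],[[0,0,-0.5],[0,0,0],1]]' && python3 -m pendant '[[[0,0,0],[0,0,0],-1],[[0,0,0],[0,0,0],-1],[[0,0,0],[0,0,0],-1],[[0,0,0],[0,0,0],-1],[[0,0,0],[0,0,0],-1],[[0,0,0],[0,0,0],-1],[[0,0,0],[0,0,0],-1],[[0,0,0],[0,0,0],-1],[[0,0,0],[0,0,0],-1],[[0,0,0],[0,0,0],-1]]'
```

```text
time: 2.65
tool_pos: [467.0, -223.8, 92.8]
tcp_rot: [-3.141, 0.001, -0.133]
contact_force: [-1.1, -0.3, 0.5]
grip_width: 92.0
finger_force: 0.0
time: 3.48
tool_pos: [467.4, -223.8, 93.8]
tcp_rot: [3.141, -0.0, -0.133]
contact_force: [0.6, -0.1, -0.6]
grip_width: 29.9
finger_force: 0.0
```

```bash
python3 -m pendant '[[[0,0,0],[0,0,0],-1],[[0,0,0],[0,0,0],-1],[[0,0,0],[0,0,0],-1],[[0,0,0],[0,0,0],-1],[[0,0,0.5],[0,0,0],-1],[[0,0,0.5],[0,0,0],-1],[[0,0,0.5],[0,0,0],-1],[[0,0,0.5],[0,0,0],-1],[[0,0,0.5],[0,0,0],-1],[[0,0,0.5],[0,0,0],-1]]' && python3 -m pendant '[[[0,0,0.6],[0,0,0],-1],[[0,0,0.6],[0,0,0],-1],[[0,0,0.5],[0,0,0],-1],[[0,0,0.5],[0,0,0],-1],[[0,0,0],[0,0,0],-1],[[0,0,0],[0,0,0],-1],[[0,0,0],[0,0,0],-1],[[0,0,0],[0,0,0],-1],[[0,0,0],[0,0,0],-1],[[0,0,0],[0,0,0],-1]]'
```

```text
time: 4.32
tool_pos: [466.8, -223.4, 183.7]
tcp_rot: [-3.141, 0.002, -0.133]
contact_force: [0.7, -0.4, -4.5]
grip_width: 23.3
finger_force: 30.0
time: 5.15
tool_pos: [467.1, -223.6, 248.9]
tcp_rot: [-3.141, 0.001, -0.133]
contact_force: [-0.0, 0.9, -4.2]
grip_width: 23.4
finger_force: 30.0
```

```bash
python3 -m pendant '[[[-0.01,0.5,0],[0,0,0],-1],[[-0.01,0.5,0],[0,0,0],-1],[[-0.01,0.5,0],[0,0,0],-1],[[-0.01,0.5,0],[0,0,0],-1],[[-0.01,0.5,0],[0,0,0],-1],[[-0.01,0.5,0],[0,0,0],-1],[[-0.01,0.5,0],[0,0,0],-1],[[-0.01,0.5,0],[0,0,0],-1],[[-0.01,0.5,0],[0,0,0],-1],[[-0.01,0.5,0],[0,0,0],-1]]' && python3 -m pendant '[[[0,0.6,0],[0,0,0],-1],[[0,0.6,0],[0,0,0],-1],[[0,0.6,0],[0,0,0],-1],[[0,0.6,0],[0,0,0],-1],[[0,0.6,0],[0,0,0],-1],[[0,0.6,0],[0,0,0],-1],[[0,0.6,0],[0,0,0],-1],[[0,0.6,0],[0,0,0],-1],[[0,0.3,0],[0,0,0],-1],[[0,0,0],[0,0,0],-1]]'
python3 - <<'E'
from h import *
a=bot.capture("top");s=bot.capture("scene")
w=np.zeros((600,800,3),np.uint8)
w[:300,:600]=cv2.resize(a[180:230,170:270],(600,300),interpolation=3);w[300:,:600]=cv2.resize(s[130:255,150:400],(600,300),interpolation=3)
cv2.imwrite("pics/c2.png",w)
print(proj("scene",[463.3,80.5,54]),proj("scene",[463.3,80.5,156]))
E
```

```text
time: 5.98
tool_pos: [463.9, -72.3, 249.6]
tcp_rot: [-3.141, 0.0, -0.133]
contact_force: [0.5, -0.1, -4.8]
grip_width: 23.9
finger_force: 30.0
time: 6.82
tool_pos: [463.9, 81.1, 249.7]
tcp_rot: [-3.141, 0.0, -0.131]
contact_force: [-0.2, -0.7, -4.7]
grip_width: 23.3
finger_force: 30.0
[223.73081111 211.5046107 ] [222.4834246  184.60161939]
```

View pics/c2.png

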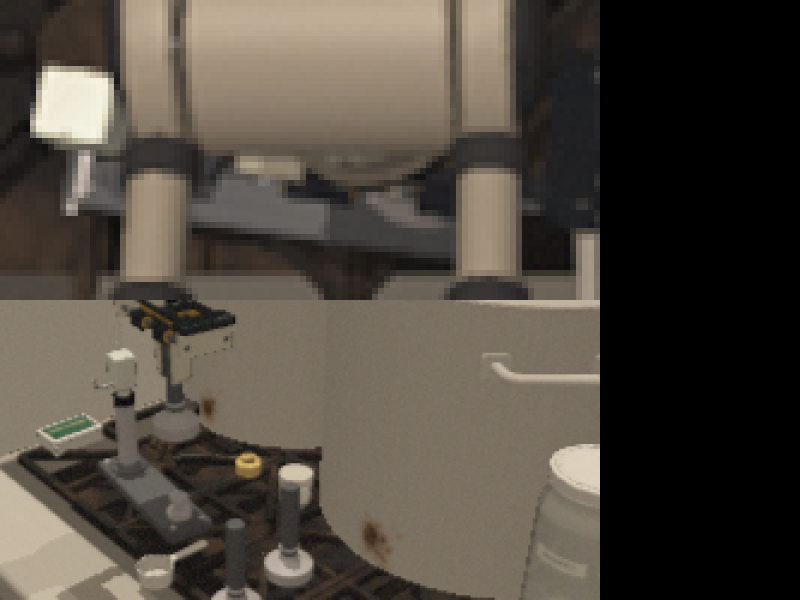

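The held pounder hangs upright at crop (176,430), right above the pin at (178,507), as predicted. Next I'll descend to just above the pin, then push down gently.

```bash
python3 -m pendant '[[[0,0,-0.4],[0,0,0],-1],[[0,0,-0.4],[0,0,0],-1],[[0,0,-0.4],[0,0,0],-1],[[0,0,-0.4],[0,0,0],-1],[[0,0,-0.4],[0,0,0],-1],[[0,0,-0.4],[0,0,0],-1],[[0,0,-0.4],[0,0,0],-1],[[0,0,-0.3],[0,0,0],-1],[[0,0,-0.1],[0,0,0],-1],[[0,0,0],[0,0,0],-1]]' && python3 -m pendant '[[[0,0,-0.07],[0,0,0],-1],[[0,0,-0.07],[0,0,0],-1],[[0,0,-0.07],[0,0,0],-1],[[0,0,-0.07],[0,0,0],-1],[[0,0,-0.07],[0,0,0],-1],[[0,0,-0.07],[0,0,0],-1],[[0,0,-0.07],[0,0,0],-1],[[0,0,0],[0,0,0],-1],[[0,0,0],[0,0,0],-1],[[0,0,0],[0,0,0],-1]]'
```

```text
time: 7.75
tool_pos: [464.1, 78.7, 153.1]
tcp_rot: [3.141, 0.001, -0.134]
contact_force: [-1.0, -0.5, -3.9]
grip_width: 23.4
finger_force: 30.0
time: 8.58
tool_pos: [464.9, 79.2, 139.6]
tcp_rot: [-3.142, -0.002, -0.133]
contact_force: [-0.1, -1.3, 4.4]
grip_width: 24.1
finger_force: 30.0
```

```bash
python3 -m pendant '[[[0,0,-0.05],[0,0,0],-1],[[0,0,-0.05],[0,0,0],-1],[[0,0,-0.05],[0,0,0],-1],[[0,0,-0.05],[0,0,0],-1],[[0,0,-0.05],[0,0,0],-1],[[0,0,0],[0,0,0],-1],[[0,0,0],[0,0,0],-1],[[0,0,0],[0,0,0],-1],[[0,0,0],[0,0,0],-1],[[0,0,0],[0,0,0],-1]]'
```

```text
time: 9.42
tool_pos: [465.4, 79.2, 133.4]
tcp_rot: [-3.141, -0.003, -0.133]
contact_force: [-2.2, -1.6, 15.9]
grip_width: 23.5
finger_force: 30.0
```

```bash
python3 -m pendant '[[[0,0,-0.05],[0,0,0],-1],[[0,0,-0.04],[0,0,0],-1],[[0,0,0],[0,0,0],-1],[[0,0,0],[0,0,0],-1],[[0,0,0],[0,0,0],-1],[[0,0,0],[0,0,0],-1],[[0,0,0],[0,0,0],-1],[[0,0,0],[0,0,0],-1],[[0,0,0],[0,0,0],-1],[[0,0,0],[0,0,0],-1]]'
```

```text
time: 10.25
tool_pos: [467.2, 79.1, 132.7]
tcp_rot: [-3.141, -0.009, -0.133]
contact_force: [-4.4, -1.8, 30.0]
grip_width: 23.3
finger_force: 30.0
```

The hard stop is reached: about 35 N with no more travel, and the pin is about 15 mm down. Now I'll lift and carry the pounder back.

```bash
python3 -m pendant '[[[0,0,0.2],[0,0,0],-1],[[0,0,0.4],[0,0,0],-1],[[0,0,0.5],[0,0,0],-1],[[0,0,0.5],[0,0,0],-1],[[0,0,0.5],[0,0,0],-1],[[0,0,0.5],[0,0,0],-1],[[0,0,0.5],[0,0,0],-1],[[0,0,0.5],[0,0,0],-1],[[0,0,0.3],[0,0,0],-1],[[0,0,0],[0,0,0],-1]]' && python3 -m pendant '[[[0.01,-0.6,0],[0,0,0],-1],[[0.01,-0.6,0],[0,0,0],-1],[[0.01,-0.6,0],[0,0,0],-1],[[0.01,-0.6,0],[0,0,0],-1],[[0.01,-0.6,0],[0,0,0],-1],[[0.01,-0.6,0],[0,0,0],-1],[[0.01,-0.6,0],[0,0,0],-1],[[0.01,-0.6,0],[0,0,0],-1],[[0.01,-0.6,0],[0,0,0],-1],[[0.01,-0.6,0],[0,0,0],-1]]' && python3 -m pendant '[[[0,-0.6,0],[0,0,0],-1],[[0,-0.6,0],[0,0,0],-1],[[0,-0.6,0],[0,0,0],-1],[[0,-0.6,0],[0,0,0],-1],[[0,-0.6,0],[0,0,0],-1],[[0,-0.6,0],[0,0,0],-1],[[0,-0.4,0],[0,0,0],-1],[[0,-0.1,0],[0,0,0],-1],[[0,0,0],[0,0,0],-1],[[0,0,0],[0,0,0],-1]]'
python3 - <<'E'
from h import *
a=bot.capture("scene");q=proj("scene",[467,-223,150]).astype(int);print(q)
w=cv2.resize(a[150:300,180:420],(800,500),interpolation=3);cv2.imwrite("pics/c3.png",w)
E
```

```text
time: 11.08
tool_pos: [465.0, 79.3, 247.0]
tcp_rot: [-3.141, -0.002, -0.133]
contact_force: [0.9, -0.0, -4.1]
grip_width: 23.3
finger_force: 30.0
time: 11.92
tool_pos: [466.7, -101.4, 244.3]
tcp_rot: [-3.141, 0.003, -0.133]
contact_force: [-0.5, 0.4, -5.3]
grip_width: 23.4
finger_force: 30.0
time: 12.75
tool_pos: [467.1, -223.0, 245.2]
tcp_rot: [-3.141, 0.001, -0.133]
contact_force: [-0.1, 0.6, -4.5]
grip_width: 23.7
finger_force: 30.0
[291 226]
```

View pics/c3.png

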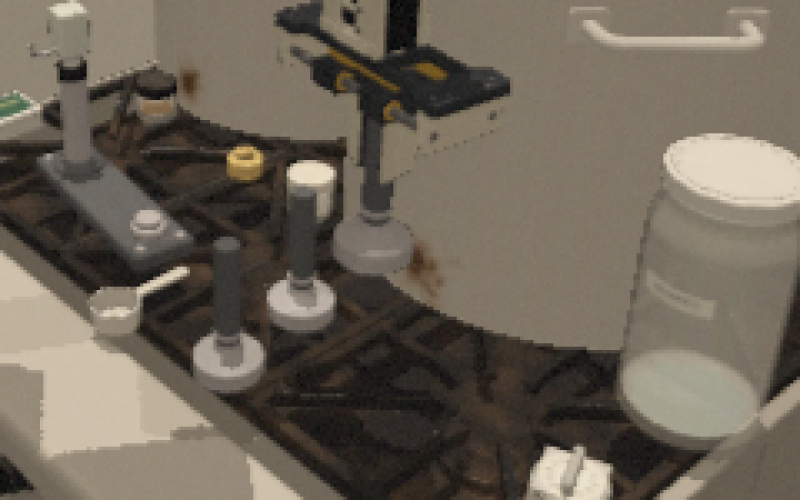

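The pin is down at (150,220) and the pounder hangs upright at (375,245) over its free spot. Now I'll lower it.

```bash
python3 -m pendant '[[[0,0,-0.6],[0,0,0],-1],[[0,0,-0.6],[0,0,0],-1],[[0,0,-0.6],[0,0,0],-1],[[0,0,-0.6],[0,0,0],-1],[[0,0,-0.6],[0,0,0],-1],[[0,0,-0.6],[0,0,0],-1],[[0,0,-0.6],[0,0,0],-1],[[0,0,-0.5],[0,0,0],-1],[[0,0,-0.2],[0,0,0],-1],[[0,0,0],[0,0,0],-1]]' && python3 -m pendant '[[[0,0,-0.03],[0,0,0],-1],[[0,0,-0.03],[0,0,0],-1],[[0,0,-0.03],[0,0,0],-1],[[0,0,-0.03],[0,0,0],-1],[[0,0,0],[0,0,0],-1],[[0,0,0],[0,0,0],-1],[[0,0,0],[0,0,0],-1],[[0,0,0],[0,0,0],-1],[[0,0,0],[0,0,0],-1],[[0,0,0],[0,0,0],-1]]'
```

```text
time: 13.63
tool_pos: [466.8, -222.5, 97.7]
tcp_rot: [-3.14, 0.003, -0.132]
contact_force: [0.0, -0.1, -4.4]
grip_width: 23.6
finger_force: 30.0
time: 14.47
tool_pos: [467.4, -223.8, 95.3]
tcp_rot: [3.141, -0.0, -0.133]
contact_force: [0.3, -0.3, -5.4]
grip_width: 23.6
finger_force: 30.0
```

```bash
python3 -m pendant '[[[0,0,-0.03],[0,0,0],-1],[[0,0,-0.03],[0,0,0],-1],[[0,0,0],[0,0,0],-1],[[0,0,0],[0,0,0],-1],[[0,0,0],[0,0,0],-1],[[0,0,0],[0,0,0],-1],[[0,0,0],[0,0,0],-1],[[0,0,0],[0,0,0],-1],[[0,0,0],[0,0,0],-1],[[0,0,0],[0,0,0],-1]]'
```

```text
time: 15.3
tool_pos: [467.4, -223.8, 93.6]
tcp_rot: [3.141, -0.0, -0.133]
contact_force: [-1.5, 1.3, 2.5]
grip_width: 23.3
finger_force: 30.0
```

The pounder is on the surface. I'll open the gripper, wait, then rise straight up.

```bash
python3 -m pendant '[[[0,0,0],[0,0,0],1],[[0,0,0],[0,0,0],1],[[0,0,0],[0,0,0],1],[[0,0,0],[0,0,0],1],[[0,0,0],[0,0,0],1],[[0,0,0],[0,0,0],1],[[0,0,0],[0,0,0],1],[[0,0,0],[0,0,0],1],[[0,0,0],[0,0,0],1],[[0,0,0],[0,0,0],1]]' && python3 -m pendant '[[[0,0,0],[0,0,0],1],[[0,0,0.2],[0,0,0],1],[[0,0,0.5],[0,0,0],1],[[0,0,0.6],[0,0,0],1],[[0,0,0.6],[0,0,0],1],[[0,0,0.6],[0,0,0],1],[[0,0,0.6],[0,0,0],1],[[0,0,0.6],[0,0,0],1],[[0,0,0.6],[0,0,0],1],[[0,0,0.6],[0,0,0],1]]'
```

```text
time: 16.13
tool_pos: [467.4, -223.7, 93.4]
tcp_rot: [3.142, -0.0, -0.133]
contact_force: [0.6, -0.6, 0.7]
grip_width: 85.8
finger_force: 0.0
time: 16.97
tool_pos: [467.2, -223.6, 241.9]
tcp_rot: [3.141, -0.0, -0.133]
contact_force: [0.8, 0.6, 0.4]
grip_width: 92.1
finger_force: 0.0
```

```bash
python3 -m pendant '[[[0,0.5,0.3],[0,0,0],1],[[0,0.8,0.3],[0,0,0],1],[[0,0.8,0.3],[0,0,0],1],[[0,0.8,0.3],[0,0,0],1],[[0,0.8,0.3],[0,0,0],1],[[0,0.8,0],[0,0,0],1],[[0,0.8,0],[0,0,0],1],[[0,0.8,0],[0,0,0],1],[[0,0.8,0],[0,0,0],1],[[0,0.8,0],[0,0,0],1]]' && python3 -m pendant '[[[-0.1,0.8,0],[0,0,-0.02],1],[[-0.1,0.8,0],[0,0,-0.02],1],[[-0.1,0.8,0],[0,0,-0.02],1],[[-0.1,0.8,0],[0,0,-0.02],1],[[-0.1,0.8,0],[0,0,-0.02],1],[[-0.1,0.6,0],[0,0,-0.02],1],[[0,0.4,0],[0,0,0],1],[[0,0,0],[0,0,0],1],[[0,0,0],[0,0,0],1],[[0,0,0],[0,0,0],1]]'
python3 - <<'E'
from h import *
print("pot",ray("top",192,152,0),ray("top",235,140,0))
p=P("wrist");a=bot.capture("wrist");np.savez("w2.npz",f=p[0],cx=p[1],cy=p[2],T=p[3])
for X in([487.4,239.2,210],[487.4,239.2,145],[463.3,80.5,40]):print(proj("wrist",X,p))
s=bot.capture("scene")
cv2.imwrite("pics/w2.png",cv2.resize(a,(800,600),interpolation=3));cv2.imwrite("pics/s4.png",cv2.resize(s,(800,600),interpolation=3))
E
```

```text
time: 17.8
tool_pos: [466.6, 9.2, 285.5]
tcp_rot: [-3.141, 0.0, -0.133]
contact_force: [0.1, -0.7, 0.9]
grip_width: 91.8
finger_force: 0.0
time: 18.63
tool_pos: [449.0, 157.0, 285.4]
tcp_rot: [3.141, 0.0, -0.147]
contact_force: [-0.6, 0.7, 0.6]
grip_width: 91.5
finger_force: 0.0
pot [672.45115033 257.80226766   0.        ] [713.62435303 111.34348306   0.        ]
[149.32876976 183.8182708 ]
[172.98964511 169.04418913]
[309.04851113 155.66228978]
```

View pics/w2.png

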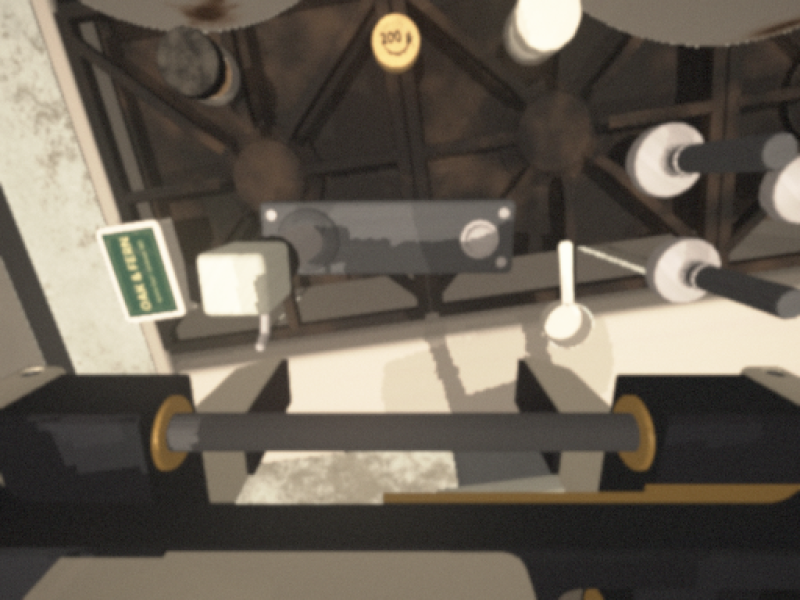

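View pics/s4.png

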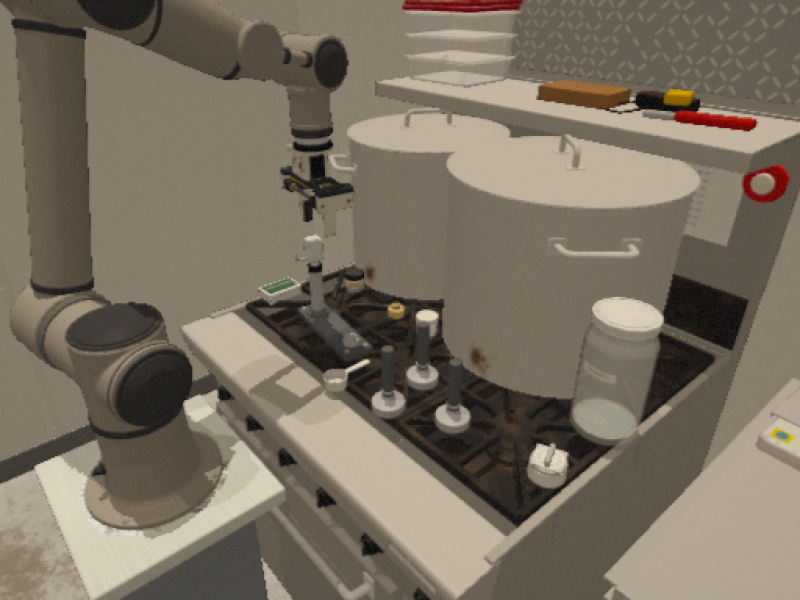

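Wrist view: grip top face centre at about (231,281), pin head at (480,236). In the scene view the pounder stands upright at (453,400). I'll refine the grip position and check the pot handle's clearance.

```bash
python3 - <<'E'
from h import *
d=np.load("w2.npz");p=(float(d["f"]),float(d["cx"]),float(d["cy"]),d["T"])
r=lambda u,v,z:np.round(ray("",u*.64-.2,v*.64-.2,z,p),1)
print("grip",r(231,281,210),"pin",r(480,236,40),"collar?",p[0])
print("corners",r(261,203,20),r(515,201,20),r(262,270,20),r(513,271,20))
for z in(200,300):print("handle",np.round(ray("top",215*.64,215*.64,z)),np.round(ray("top",162*.64,180*.64,z)))
print(bot.get_obs()["tool_pos"],bot.get_obs()["tcp_rot"])
E
```

```text
grip [491.  239.7 210. ] pin [470.4  82.7  40. ] collar? 273.20888004616273
corners [527.4 276.5  20. ] [494.7  44.5  20. ] [466.  290.6  20. ] [429.4  51.1  20. ]
handle [664. 377. 200.] [733. 481. 200.]
handle [634. 342. 300.] [697. 437. 300.]
[449.30090719 156.62821655 285.43699211] [ 3.14132088e+00  1.14677189e-04 -1.48551649e-01]
```

```bash
python3 -m pendant '[[[0.2,0.4,0],[0,0,0],1],[[0.2,0.4,0],[0,0,0],1],[[0.2,0.4,0],[0,0,0],1],[[0.2,0.4,0],[0,0,0],1],[[0.2,0.4,0],[0,0,0],1],[[0.2,0.4,0],[0,0,0],1],[[0.14,0.39,0],[0,0,0],1],[[0,0,0],[0,0,0],1],[[0,0,0],[0,0,0],1],[[0,0,0],[0,0,0],1]]' && python3 -m pendant '[[[0,0,-0.4],[0,0,0],1],[[0,0,-0.4],[0,0,0],1],[[0,0,-0.4],[0,0,0],1],[[0,0,-0.4],[0,0,0],1],[[0,0,-0.4],[0,0,0],1],[[0,0,-0.4],[0,0,0],1],[[0,0,-0.4],[0,0,0],1],[[0,0,-0.4],[0,0,0],1],[[0,0,-0.15],[0,0,0],1],[[0,0,0],[0,0,0],1]]'
```

```text
time: 19.57
tool_pos: [489.4, 240.6, 285.3]
tcp_rot: [3.141, 0.0, -0.148]
contact_force: [-0.0, 0.5, -0.6]
grip_width: 92.0
finger_force: 0.0
time: 20.4
tool_pos: [488.9, 240.2, 184.1]
tcp_rot: [3.14, 0.002, -0.148]
contact_force: [0.4, 0.4, 0.6]
grip_width: 91.8
finger_force: 0.0
```

```bash
python3 -m pendant '[[[0,0,0],[0,0,0],-1],[[0,0,0],[0,0,0],-1],[[0,0,0],[0,0,0],-1],[[0,0,0],[0,0,0],-1],[[0,0,0],[0,0,0],-1],[[0,0,0],[0,0,0],-1],[[0,0,0],[0,0,0],-1],[[0,0,0],[0,0,0],-1],[[0,0,0],[0,0,0],-1],[[0,0,0],[0,0,0],-1]]' && python3 -m pendant '[[[0,0,0],[0,0,0],-1],[[0,0,0],[0,0,0],-1],[[0,0,0],[0,0,0],-1],[[0,0,0],[0,0,0],-1],[[0,0,0],[0,0,0],-1],[[0,0,0],[0,0,0],-1],[[0,0,0],[0,0,0],-1],[[0,0,0],[0,0,0],-1],[[0,0,0],[0,0,0],-1],[[0,0,0],[0,0,0],-1]]'
```

```text
time: 21.23
tool_pos: [489.8, 241.3, 185.2]
tcp_rot: [-3.141, -0.001, -0.147]
contact_force: [-0.0, 2.0, 2.0]
grip_width: 36.7
finger_force: 30.0
time: 22.07
tool_pos: [489.7, 241.2, 185.2]
tcp_rot: [-3.141, -0.001, -0.148]
contact_force: [0.5, 4.7, 4.7]
grip_width: 36.4
finger_force: 30.0
```

The span is 36.4 mm at 30 N, so the button is fully in. Now I'll pull straight up.

```bash
python3 -m pendant '[[[0,0.03,0.1],[0,0,0],-1],[[0,0,0.15],[0,0,0],-1],[[0,0,0.15],[0,0,0],-1],[[0,0,0.15],[0,0,0],-1],[[0,0,0.15],[0,0,0],-1],[[0,0,0.15],[0,0,0],-1],[[0,0,0.15],[0,0,0],-1],[[0,0,0.15],[0,0,0],-1],[[0,0,0.15],[0,0,0],-1],[[0,0,0.1],[0,0,0],-1]]'
```

```text
time: 22.9
tool_pos: [489.6, 241.3, 226.4]
tcp_rot: [3.14, 0.001, -0.148]
contact_force: [4.5, 0.3, -9.1]
grip_width: 36.8
finger_force: 30.0
```

```bash
python3 -m pendant '[[[0,0,0.15],[0,0,0],-1],[[0,0,0.15],[0,0,0],-1],[[0,0,0.15],[0,0,0],-1],[[0,0,0.15],[0,0,0],-1],[[0,0,0.15],[0,0,0],-1],[[0,0,0.15],[0,0,0],-1],[[0,0,0.15],[0,0,0],-1],[[0,0,0.15],[0,0,0],-1],[[0,0,0.15],[0,0,0],-1],[[0,0,0.1],[0,0,0],-1]]' && python3 -m pendant '[[[0,0,0.05],[0,0,0],-1],[[0,0,0.05],[0,0,0],-1],[[0,0,0],[0,0,0],-1],[[0,0,0],[0,0,0],-1],[[0,0,0],[0,0,0],-1],[[0,0,0],[0,0,0],-1],[[0,0,0],[0,0,0],-1],[[0,0,0],[0,0,0],-1],[[0,0,0],[0,0,0],-1],[[0,0,0],[0,0,0],-1]]'
```

```text
time: 23.73
tool_pos: [489.6, 241.3, 269.9]
tcp_rot: [3.14, 0.001, -0.148]
contact_force: [5.7, 0.9, -8.8]
grip_width: 36.7
finger_force: 30.0
time: 24.57
tool_pos: [489.7, 241.3, 273.0]
tcp_rot: [3.14, 0.0, -0.148]
contact_force: [5.4, -0.0, -7.3]
grip_width: 36.4
finger_force: 30.0
```

```bash
python3 -m pendant '[[[0,0,0.05],[0,0,0],-1],[[0,0,0.05],[0,0,0],-1],[[0,0,0],[0,0,0],-1],[[0,0,0],[0,0,0],-1],[[0,0,0],[0,0,0],-1],[[0,0,0],[0,0,0],-1],[[0,0,0],[0,0,0],-1],[[0,0,0],[0,0,0],-1],[[0,0,0],[0,0,0],-1],[[0,0,0],[0,0,0],-1]]'
```

```text
time: 25.4
tool_pos: [489.5, 241.3, 275.4]
tcp_rot: [3.14, 0.001, -0.148]
contact_force: [6.0, -0.2, -9.4]
grip_width: 36.4
finger_force: 30.0
```

```bash
python3 -m pendant '[[[0,0,0.04],[0,0,0],-1],[[0,0,0.03],[0,0,0],-1],[[0,0,0],[0,0,0],-1],[[0,0,0],[0,0,0],-1],[[0,0,0],[0,0,0],-1],[[0,0,0],[0,0,0],-1],[[0,0,0],[0,0,0],-1],[[0,0,0],[0,0,0],-1],[[0,0,0],[0,0,0],-1],[[0,0,0],[0,0,0],-1]]'
python3 - <<'E'
from h import *
s=bot.capture("scene")
cv2.imwrite("pics/s5.png",cv2.resize(s[110:290,150:390],(800,600),interpolation=3))
for z in (277,300,187):print((proj("scene",[489.5,240,z])-[150,110])*10/3)
E
```

```text
time: 26.23
tool_pos: [489.5, 241.3, 275.6]
tcp_rot: [3.139, 0.003, -0.148]
contact_force: [9.1, 0.7, -20.8]
grip_width: 36.2
finger_force: 30.0
[163.11869193  79.33265343]
[161.48655196  57.65097812]
[169.23852224 160.62970886]
```

View pics/s5.png

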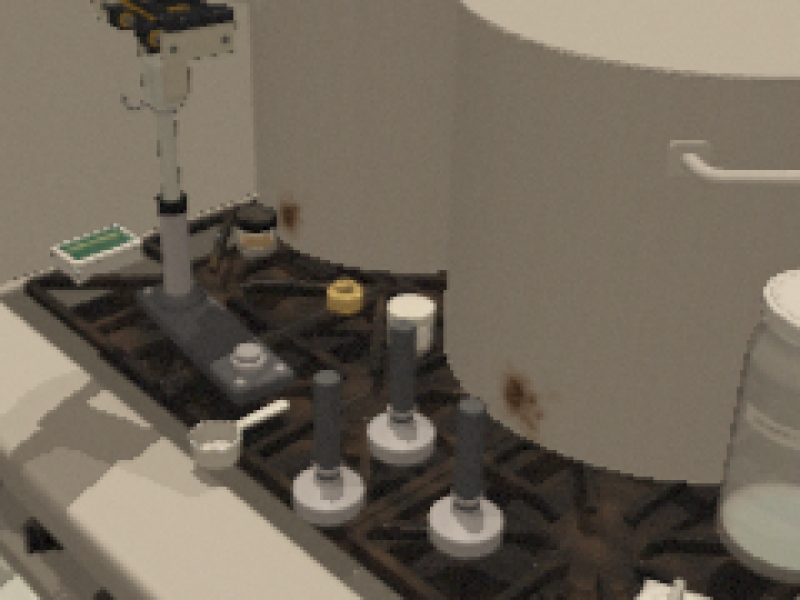

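The mast is at its hard last stop: 90 mm of travel, and the force jumped to 21 N with no further motion. The grip is held at (160,85), the pin is down at (247,355) and the pounder stands upright at (466,500). Handing in.

```bash
python3 -c "
from plant import bot
print(bot.close_job())"
```

```text
the job is handed in; nothing more can be done
None
```

I handed the job in at about 26 s with the pin fully down, the pounder standing upright back at its spot and let go, and the mast held at its second stop (about 90 mm up) with the button squeezed in; no verdict came back.

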